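Take the used filter off the suction pump

ROBOT

A 6-joint arm with a two-finger parallel gripper is mounted at the origin on the work surface. World frame = base frame: x ahead of the robot, y to its left, z up, the work surface at z = 0. Lengths are in mm, angles in rad, forces in N, time in s.
With the tool pointing down it reaches from about 250 to 775 mm from the base axis. Payload 8.9 kg.
Tool frame: the origin (TCP) lies between the finger pads; the fingertips stand 25 mm ahead of it and the grasp point (between the pads) lies 6 mm ahead of it; x points along the fingers, y is the direction in which the jaws open and shut, and the axes are right-handed (so a half turn about x gives the same grasp; the last joint's range is limited). The gripper opens to 85 mm and grips with 20 to 120 N. Pads are 22 mm wide; open, the fingers measure 114 mm over their backs; the gripper's body (76 mm by 85 mm) begins 54 mm behind the grasp point. The pads swing forward as they close: fully open they stand 13 mm farther back than shut.
Start: joints at [-1.341, 0.291, -0.153, 1.127, 0, 1.431], TCP at [189.262, -489.698, 256.305] pointing down, gripper open.
Joint ranges: [-2.52, 2.52], [-0.91, 1.74], [-1.3, 1.37], [-1.96, 2.02], [-1.52, 1.47], [-3.14, 3.14]. Speed limits (rad/s): [2.22, 2.22, 2.79, 3.14, 3.14, 3.14].

INTERFACE

Orientations are given as a unit quaternion [w, x, y, z].
In Python, from bench import sensors, camera, order gives the robot as it stands.
- The arm moves only by the shell command python3 -m jog 'ROWS' [OPENING] [FORCE]. ROWS is JSON, a list of rows, each a list of 6 numbers: the shift along the tool's x, y, z in m, then the turn, a rotation vector about the tool's x, y, z in degrees. A call has 1 to 8 rows; each row is the pose to reach, as a shift and turn from the pose measured when the call began, along the tool's axes at that moment; what a row does not reach only later rows make up. A row lasts 1/8 s, in which the tool goes at most 62.5 mm and 10.7 degrees, less where a joint would pass 70% of its speed; a pose out of reach is approached as far as the arm can. A call with a gripper value outside its range is refused whole. OPENING is the finger opening in m, from 0 to 0.0854, set as the call begins (- or left out, the last holds). The fingers move at their own pace and stop on an object; FORCE is the grip in N (left out, the last holds). Time passes only in rows, so rows that repeat a pose let the fingers close. It gives the time, the measured TCP pose, the force and the opening at its end, in the units of the state.
- sensors.state(): the state, without advancing time (a new reading comes with each control period).
- camera(name): name is "scene" or "top" or "wrist"; returns a dict with "pixels" (420x560x3 uint8, red, green, blue), "camera_matrix" (3x3 intrinsics, pixels), "world_from_camera" (4x4, takes a point from camera to world coordinates). Camera axes: x right, y down, z forward; pixel columns grow to the right and rows downward; lengths in mm; the calibration is good to about 2 mm. A picture is of the moment at which its call begins. There is no depth.
- order.sign_off(): hands the job in, once; it reports no verdict.
The state is a dict: "time_s": time; "qpos": joint angles; "dq": joint speeds; "joint_efforts": joint torques, N m; "position": TCP position; "orientation": TCP orientation; "wrist_force": force on the tool from outside, world axes, zero at the start; "moment": the same for the moment, N m; "width": finger opening in mm.
Only numpy, scipy, OpenCV 4.12 (cv2) and the standard library are available. Lean on these libraries where they do the work, as an engineer would, in place of code of your own. Each camera call takes 0.05 s, during which the arm holds its last target. There are 200 camera calls.

TASK

The red filter on one of the two suction pumps is used up. Push that pump's yellow release button all the way down, twist the red filter a quarter turn anti-clockwise (seen from above) while it sits in its mount, then lift it straight off and set it down gently, upright on the floor of the yellow tub. Leave the white filter in place on the other pump.

Things in the scene. Friction and masses are not known exactly. Their poses are not given: they have to be found in the camera images.
- filter_red: Red bayonet filter, 66 mm tall, 0.1-0.2 kg. Origin: centre of its underside, z up. z 0-16 foot 43 mm across; z 16-22 two ears along its x, 80 mm tip to tip, 28 wide; z 22-40 body 50 across; z 40-66 grip bar, 54 long in x, 22 thick in y. Starts locked on a pump's deck 70 mm above the table. Button down: turns freely anti-clockwise; at 45-130 degrees from the start it lifts free. Aim for 80-90.
- release_red (a point): Centre of the top of the yellow round button (26 mm across) of the red filter's pump, 28 mm above its deck; from the filter's origin 37 mm along its +x, 70 along its +y as it starts. Goes straight down 14 mm against about 3 N to a firm stop and stays where it is left (no need to hold it); 12 mm or more frees the filter. Its axes are the pump's. The other pump has one just like it.
- tub: Yellow open tub, 200 mm along its x, 150 along its y, 45 high, walls 4 mm; origin at the centre of its underside, inner floor 4 mm above that. Stands empty between the two pumps, turned by up to 15 degrees, and does not move.
- filter_white: White filter, otherwise like the red one, on the other pump; stays there. Pumps (grey, 160 x 175 mm, either may be left, turned up to 20 degrees) are alike: the foot stands in a ring 14 mm high with 1.5 mm play; two fixed dark hooks, 33 mm above the deck and up to 50 mm from the filter's axis, hold down the ears; steel blocks that sink with the button stop the ears from turning.
Things that resemble listed ones, but are neither listed nor needed, are in the scene too. Of the things like the filter_red, leave any that is orange; of the rest the smaller one is meant.

How it is judged:
By the outcome, as a careful person would: the job done as asked, in the order asked, and still so for the second after the job is handed in, with the robot touching nothing.
It also fails if it takes over 45 s, if anything falls off the work surface, if the arm or the gripper's body presses on something with over 40 N, if the wrist force passes 120 N, or if a joint passes its speed limit or range.

## Working session

There is one attempt and no reset: what is moved stays moved. The work goes in short steps, Python scripts to look and compute and a shell command to move; the robot and the scene stay as the last step left them, time stands still between calls to the robot, and variables do not carry over. Pictures are saved under pics/ and viewed, about 8 in all and at most 12, crops included, and the job is handed in when it is done.

```bash
mkdir -p pics; ls; cat > h.py <<'E'
import numpy as np, cv2
from bench import sensors, camera, order
from scipy.spatial.transform import Rotation as R
def snap(n,f):
    c=camera(n); cv2.imwrite('pics/'+f+'.png',cv2.cvtColor(c['pixels'],cv2.COLOR_RGB2BGR))
    np.savez('pics/'+f+'.npz',**c); return c
def load(f): return np.load('pics/'+f+'.npz')
def ray(c,uv,z):
    T=c['world_from_camera'];d=T[:3,:3]@np.linalg.inv(c['camera_matrix'])@[uv[0],uv[1],1.]
    o=T[:3,3];return o+d*(z-o[2])/d[2]
def proj(c,p):
    T=np.linalg.inv(c['world_from_camera']);q=c['camera_matrix']@(T[:3,:3]@np.asarray(p,float)+T[:3,3]);return q[:2]/q[2]
def rot(): 
    q=sensors.state()['orientation'];return R.from_quat([q[1],q[2],q[3],q[0]])
E
python3 - <<'E'
from h import *
a=snap('top','top0');b=snap('scene','scene0')
print(a['world_from_camera'],a['camera_matrix'],b['world_from_camera'][:3,3]);s=sensors.state();print(s['time_s'],s['position'],rot().as_matrix().round(3),s['wrist_force'])
E
```

```text
pics
[[-2.86875557e-02 -9.98239303e-01  5.19164575e-02  3.96653646e+02]
 [-9.99568595e-01  2.89754362e-02  4.80078119e-03 -7.09948505e+01]
 [-6.29663048e-03 -5.17563379e-02 -9.98639892e-01  1.11262427e+03]
 [ 0.00000000e+00  0.00000000e+00  0.00000000e+00  1.00000000e+00]] [[392.20018605   0.         278.41346621]
 [  0.         392.20018605 213.64722931]
 [  0.           0.           1.        ]] [973.68577804 -82.79997363 821.55005037]
0.1 [ 189.15400961 -489.35663126  255.81551973] [[-0.     0.36  -0.933]
 [ 0.001 -0.933 -0.36 ]
 [-1.    -0.001 -0.   ]] [-0.34111694 -0.04683166 -0.10532094]
```

View pics/top0.png

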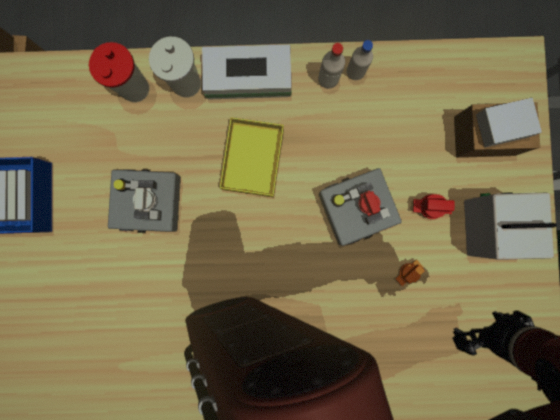

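View pics/scene0.png

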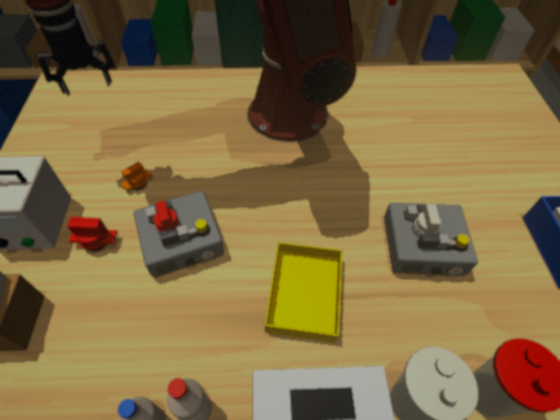

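The top view shows a red filter on the right pump (370,203) with its button at (339,200). It also shows a larger loose red one on the table (433,206), an orange one (410,272), and the white filter on the left pump (145,200). The one meant is the red filter on the pump: it is smaller than the loose red, and it is locked on a deck. I'll confirm that in a crop and measure.

```bash
python3 - <<'E'
from h import *
c=load('top0');s=load('scene0')
im=cv2.imread('pics/top0.png');sc=cv2.imread('pics/scene0.png')
A=cv2.resize(im[150:300,300:470],None,fx=4,fy=4,interpolation=cv2.INTER_CUBIC)
cv2.imwrite('pics/crop1.png',A[:600,:])
def blobs(im,c,lo,hi,zs,name):
    h=cv2.cvtColor(im,cv2.COLOR_BGR2HSV);m=cv2.inRange(h,lo,hi)
    n,l,st,ce=cv2.connectedComponentsWithStats(m)
    for i in range(1,n):
        if st[i,4]>25: print(name,st[i],ce[i].round(1),[ray(c,ce[i],z).round(0)[:2] for z in zs])
blobs(im,c,(22,120,80),(33,255,255),[98,45],'yel')
blobs(sc,s,(22,120,80),(33,255,255),[98,45],'yelS')
blobs(im,c,(0,170,90),(4,255,255),[136],'red')
blobs(sc,s,(0,170,90),(4,255,255),[136],'redS')
h=cv2.cvtColor(im,cv2.COLOR_BGR2HSV);m=cv2.inRange(h,(22,120,80),(33,255,255));m[:, :210]=0;m[:,300:]=0
r=cv2.minAreaRect(cv2.findNonZero(m));b=cv2.boxPoints(r);print(r,[ray(c,p,45).round(0) for p in b])
E
```

```text
yel [ 219  117   65   81 4123] [251.2 156.8] [array([600.,   1.]), array([611.,   4.])]
yel [114 180  11  10  87] [118.8 184.3] [array([538., 348.]), array([545., 370.])]
yel [334 195  10  10  86] [338.4 199.5] [array([ 481., -223.]), array([ 486., -231.])]
yelS [ 353   71  178   14 1356] [443.1  78. ] [array([-32., 476.]), array([-106.,  517.])]
yelS [ 63  76  43   8 229] [82.5 79.6] [array([ -53., -620.]), array([-128., -659.])]
yelS [  25   77  234   32 3113] [155.1  93.7] [array([  20., -391.]), array([ -49., -414.])]
yelS [39 79 15  5 30] [46.1 80.9] [array([ -49., -728.]), array([-124., -775.])]
yelS [113  85  35   6 110] [130.5  87. ] [array([ -13., -469.]), array([ -85., -497.])]
yelS [ 345   85  199   17 1701] [446.   93.7] [array([ 43., 462.]), array([-25., 502.])]
yelS [84 86 24  5 62] [95.4 88.1] [array([ -11., -572.]), array([ -83., -607.])]
yelS [332 103 204   8 695] [440.1 106.7] [array([101., 428.]), array([ 37., 465.])]
yelS [ 19 109 160   8 571] [103.9 112.7] [array([ 101., -522.]), array([  37., -554.])]
yelS [339 118  56  12 195] [362.9 123.5] [array([165., 196.])
[... 7033 characters left out ...]
4.3 205.9] [array([ 460., -281.])]
red [413 200   9  13  82] [416.8 206. ] [array([ 457., -411.])]
redS [153 201  24  29 360] [163.3 214.2] [array([ 482., -298.])]
redS [ 68 218  32  11 295] [ 83.5 223. ] [array([ 500., -463.])]
redS [104 231  12  12  86] [110.4 236.3] [array([ 535., -399.])]
redS [ 70 233  28  14 205] [ 82.2 238.4] [array([ 538., -456.])]
redS [ 495  339   65   73 3492] [529.1 373.9] [array([826., 353.])]
redS [169 380  17  18 249] [177.  388.3] [array([ 830., -229.])]
((251.1153106689453, 156.7119903564453), (56.568214416503906, 73.96824645996094), 8.32564926147461) [array([524.,  98.,  45.]), array([726.,  64.,  45.]), array([699., -90.,  45.]), array([497., -54.,  45.])]
```

View pics/crop1.png

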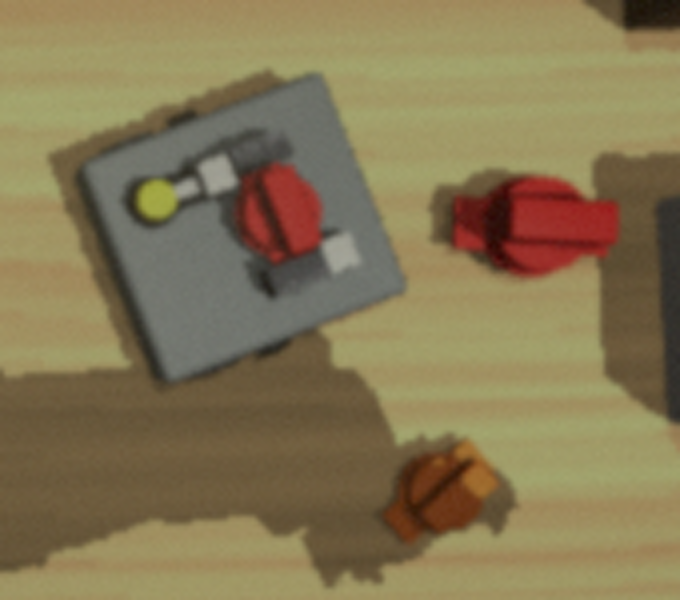

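The crop confirms it. The small red filter is at crop (280,212) on the grey pump, with its bar at about 20° yaw and the yellow button at (157,200). The loose red at (530,225) is clearly bigger, and the orange one is a decoy. Checks: button ≈ (483,-223), red filter ≈ (472,-301), an offset of about 79 mm where 79 is expected. Tub centre ≈ (611,4). The tool's y axis already lies across the bar. Next I'll go above the button with the jaws shut.

```bash
python3 -m jog '[[0,-0.0178,-0.046,0,0,0],[0,-0.0357,-0.0925,0,0,0],[0,-0.0535,-0.139,0,0,0],[0,-0.0714,-0.185,0,0,0],[0,-0.09,-0.232,0,0,0],[0,-0.107,-0.278,0,0,0],[0,-0.125,-0.324,0,0,0],[0,-0.1427,-0.370,0,0,0]]' 0
python3 -m jog '[[0,0,0,0,0,0],[0,0,0,0,0,0],[0,0,0,0,0,0]]'
python3 - <<'E'
from h import *
c=snap('wrist','w1');s=sensors.state();print(s['time_s'],s['position'],s['width'],s['qpos'],rot().as_matrix().round(3),s['wrist_force'])
print(proj(c,[483,-223,98]),proj(c,[472,-301,136]))
E
```

```text
time_s: 1.1
position: [483.8, -221.5, 255.8]
orientation: [-0.129, -0.695, -0.13, 0.695]
wrist_force: [0.1, -0.1, 0.2]
width: -0.1
time_s: 1.48
position: [483.1, -222.2, 255.7]
orientation: [-0.129, -0.695, -0.13, 0.695]
wrist_force: [-0.8, 0.1, -0.9]
width: 0.0
1.525 [ 483.11481876 -222.25247078  255.78896806] 0.2611672818789445 [-5.69014684e-01  3.04935257e-01 -1.34852615e-01  1.13241144e+00
  5.70889924e-04  2.20521149e+00] [[-0.001  0.359 -0.933]
 [ 0.001 -0.933 -0.359]
 [-1.    -0.001  0.   ]] [ 0.10595935 -0.27621658 -1.09168462]
[277.65802864 202.25868742] [358.24152803 256.59001722]
```

View pics/w1.png

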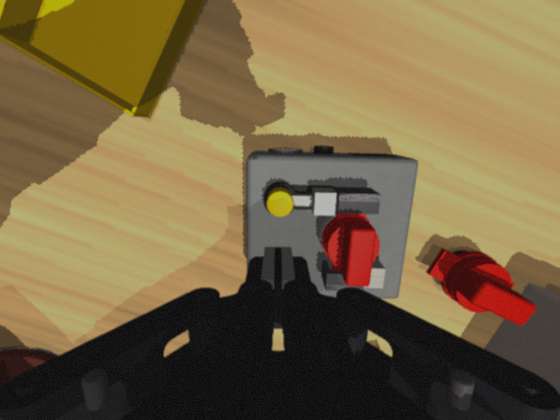

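The wrist view shows the yellow button at (279,201), where I predicted (278,202), so the position is good. The bar's top runs from about (361,229) to (357,285). Now I'll press.

```bash
python3 -m jog '[[0.04,0,0,0,0,0],[0.08,0,0,0,0,0],[0.115,0,0,0,0,0],[0.125,0,0,0,0,0],[0.130,0,0,0,0,0],[0.135,0,0,0,0,0],[0.139,0,0,0,0,0]]'
python3 -m jog '[[0.002,0,0,0,0,0],[0.004,0,0,0,0,0],[0.006,0,0,0,0,0],[0.008,0,0,0,0,0],[0.008,0,0,0,0,0]]'
python3 - <<'E'
from h import *
c=load('w1');im=cv2.imread('pics/w1.png');h=cv2.cvtColor(im,cv2.COLOR_BGR2HSV)
m=cv2.inRange(h,(0,170,150),(6,255,255))|cv2.inRange(h,(175,170,150),(180,255,255));m[:,:310]=0;m[:,395:]=0
V=h[...,2][m>0];t,_=cv2.threshold(V.reshape(-1,1),0,255,cv2.THRESH_OTSU);print(t)
b=(m>0)&(h[...,2]>t);n,l,st,ce=cv2.connectedComponentsWithStats(b.astype('uint8'));i=1+st[1:,4].argmax()
r=cv2.minAreaRect(cv2.findNonZero((l==i).astype('uint8')));print(r,[ray(c,p,136).round(1) for p in cv2.boxPoints(r)],ray(c,r[0],136))
E
```

```text
time_s: 2.4
position: [483.7, -222.8, 117.7]
orientation: [0.129, 0.695, 0.129, -0.695]
wrist_force: [-1.4, -0.7, 2.8]
width: -0.2
time_s: 3.02
position: [483.7, -222.7, 109.4]
orientation: [0.129, 0.695, 0.129, -0.695]
wrist_force: [-0.0, 0.1, 0.1]
width: -0.2
173.0
((360.42962646484375, 257.9913635253906), (21.107656478881836, 54.65302658081055), 6.9810566902160645) [array([ 444.8, -302.5,  136. ]), array([ 492.6, -286.8,  136. ]), array([ 496.8, -304. ,  136. ]), array([ 449.2, -320.8,  136. ])] [ 471.49384999 -303.29830202  136.        ]
```

```bash
python3 -m jog '[[0.001,0,0,0,0,0],[0.002,0,0,0,0,0],[0.003,0,0,0,0,0],[0.003,0,0,0,0,0]]'
```

```text
time_s: 3.52
position: [484.0, -222.6, 108.2]
orientation: [0.13, 0.696, 0.129, -0.695]
wrist_force: [-7.1, 4.2, 24.5]
width: -0.1
```

The firm stop is reached (24 N at 14 mm of travel). Now I'll retract, open and move over the filter.

```bash
python3 -m jog '[[-0.02,0,0,0,0,0],[-0.06,0,0,0,0,0],[-0.1,0,0,0,0,0],[-0.1,0,0,0,0,0]]'
python3 -m jog '[[0,0.035,0.02,1,0,0],[0,0.0699,0.0397,2,0,0],[0,0.0699,0.0397,2,0,0],[0,0.0699,0.0397,2,0,0]]' 0.075
python3 - <<'E'
from h import *
c=snap('wrist','w2');t=snap('top','t2');b=snap('scene','s2');s=sensors.state();print(s['time_s'],s['position'],s['width'],s['qpos'],rot().as_matrix().round(3))
im=cv2.imread('pics/w2.png');S=cv2.imread('pics/s2.png')[150:300,80:300]
cv2.imwrite('pics/both2.png',np.hstack([cv2.resize(im,(480,360)),cv2.resize(S,(320,360))]))
E
```

```text
time_s: 4.03
position: [485.5, -223.5, 211.0]
orientation: [0.131, 0.697, 0.128, -0.693]
wrist_force: [1.5, 0.3, 0.0]
width: -0.3
time_s: 4.53
position: [473.1, -302.3, 210.2]
orientation: [0.118, 0.699, 0.116, -0.696]
wrist_force: [0.3, -0.1, -0.5]
width: 72.3
4.675 [ 473.54927329 -301.91404195  210.88407215] 75.31085857520604 [-6.98844250e-01  3.83025820e-01 -1.42073335e-01  1.03926466e+00
  2.03605130e-03  2.10891388e+00] [[ 0.006  0.328 -0.945]
 [-0.003 -0.945 -0.328]
 [-1.     0.004 -0.005]]
```

View pics/both2.png

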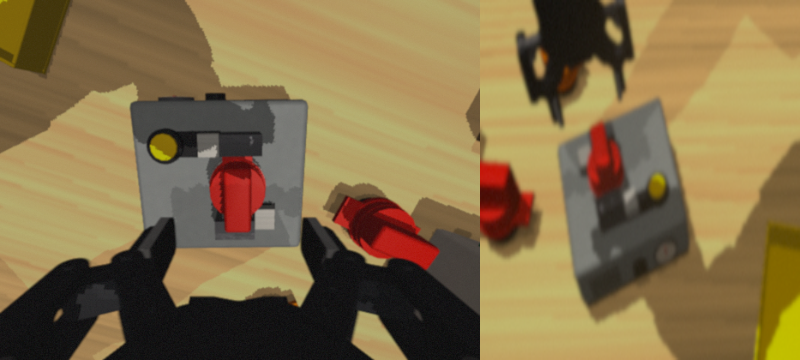

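The wrist view shows the bar (238,200) centred between the jaws and aligned with them. The scene crop shows the button down flat at (657,186). Now I'll descend and grip.

```bash
python3 -m jog '[[0.03,0,0,0,0,0],[0.06,0,0.001,0,0,0],[0.072,0,0.001,0,0,0],[0.078,0,0.001,0,0,0],[0.078,0,0.001,0,0,0]]'
python3 -m jog '[[0,0,0,0,0,0],[0,0,0,0,0,0],[0,0,0,0,0,0],[0,0,0,0,0,0],[0,0,0,0,0,0],[0,0,0,0,0,0]]' 0 50
```

```text
time_s: 5.3
position: [473.4, -302.5, 133.3]
orientation: [0.119, 0.699, 0.116, -0.695]
wrist_force: [-0.6, 0.2, -0.1]
width: 74.6
time_s: 6.05
position: [474.3, -302.7, 135.3]
orientation: [0.12, 0.7, 0.116, -0.694]
wrist_force: [-1.2, 3.1, 16.5]
width: 21.2
```

Tips are bearing on the filter's body top (16 N). I'll relieve that and refine the axis of rotation from the last wrist picture.

```bash
python3 -m jog '[[0,0,0,0,0,0],[0,0,0,0,0,0]]'
python3 - <<'E'
from h import *
def last(name,f,box):
    c=load(f);im=cv2.imread(f'pics/{f}.png');h=cv2.cvtColor(im,cv2.COLOR_BGR2HSV)
    m=cv2.inRange(h,(0,150,60),(6,255,255))|cv2.inRange(h,(174,150,60),(180,255,255))
    k=np.zeros_like(m);x0,x1,y0,y1=box;k[y0:y1,x0:x1]=m[y0:y1,x0:x1]
    V=h[...,2][k>0];t,_=cv2.threshold(V.reshape(-1,1),0,255,cv2.THRESH_OTSU)
    b=((k>0)&(h[...,2]>t)).astype('uint8');n,l,st,ce=cv2.connectedComponentsWithStats(b);i=1+st[1:,4].argmax()
    r=cv2.minAreaRect(cv2.findNonZero((l==i).astype('uint8')));print(name,t,r,st[i],[ray(c,p,136).round(1)[:2] for p in cv2.boxPoints(r)],ray(c,r[0],136))
    x,y,w,hh=cv2.boundingRect(k);cc=((x+w/2),y+w/2);print('all',x,y,w,hh)
    print('body: left/right mid',[ray(c,(u,y+w/2),110).round(1) for u in (x,x+w)])
last('w2','w2',(225,330,170,290))
c=load('w2');im=cv2.imread('pics/w2.png')
h=cv2.cvtColor(im,cv2.COLOR_BGR2HSV);m=cv2.inRange(h,(22,150,60),(33,255,255));m[:150]=0;m[200:]=0;m[:,:165]=0;m[:,230:]=0
p=cv2.findNonZero(m);(u,v),r=cv2.minEnclosingCircle(p);print('btn',u,v,r,ray(c,(u,v),84))
M=c['world_from_camera'];print(sensors.state()['wrist_force'],sensors.state()['position'],sensors.state()['moment'])
E
```

```text
time_s: 6.3
position: [474.3, -302.7, 135.4]
orientation: [0.12, 0.7, 0.116, -0.694]
wrist_force: [-0.4, 0.5, 3.2]
width: 21.5
w2 135.0 ((286.16357421875, 232.2486114501953), (75.58641052246094, 46.96895980834961), 87.91743469238281) [ 262  194   48   77 2538] [array([ 494.1, -285. ]), array([ 505.1, -313.5]), array([ 455.3, -334.3]), array([ 443.4, -303.7])] [ 475.36711354 -308.7889404   136.        ]
all 245 182 65 89
body: left/right mid [array([ 470.2, -278.6,  110. ]), array([ 486.2, -324.9,  110. ])]
btn 190.30435180664062 171.30435180664062 16.54024314880371 [ 482.6137236  -225.53782521   84.        ]
[-0.41013256  0.51460627  3.24037516] [ 474.25665649 -302.69561637  135.43950579] [0.35018648 0.12583517 0.03288573]
```

```bash
python3 - <<'E'
from h import *
c=load('w2')
d=np.array([.945,.328])
for v in (180,182,184): print(ray(c,(277.5,v),110)[:2]-25*d)
for p in ([472,-302,136],[474.3,-302.7,136]): 
    for s in (-27,27): print(p[0],s,proj(c,np.array(p)+s*np.r_[d,0]))
w=load('w1');print('w1 body far', [ray(w,(352,v),110)[:2]-25*d for v in (213,215,217)])
im=cv2.imread('pics/w2.png');print(im[176:206:2,278].tolist(), im[250:282:2,284].tolist())
im=cv2.imread('pics/w1.png');print(im[205:232:2,350].tolist(),im[274:296:2,357].tolist())
print([ray(w,(357,v),136)[:2]+27*d for v in (284,286,288)])
E
```

```text
[ 479.36754507 -301.36482188]
[ 477.97191554 -301.84628514]
[ 476.5713395  -302.32945486]
472 -27 [275.18400345 270.10002406]
472 27 [274.85982252 194.48869497]
474.3 -27 [277.20259918 267.55101879]
474.3 27 [277.0243711  191.55811604]
w1 body far [array([ 477.07825433, -296.80189857]), array([ 475.35491264, -297.59978132]), array([ 473.62515261, -298.40063566])]
[[43, 44, 43], [45, 44, 43], [42, 40, 42], [38, 37, 79], [18, 24, 113], [17, 24, 126], [15, 15, 93], [14, 17, 70], [13, 18, 66], [18, 20, 69], [16, 15, 72], [14, 16, 97], [22, 20, 107], [13, 14, 109], [8, 13, 107]] [[37, 41, 175], [38, 45, 176], [36, 41, 175], [32, 34, 173], [32, 37, 173], [34, 41, 174], [31, 38, 173], [31, 35, 171], [30, 38, 174], [27, 37, 172], [42, 42, 146], [75, 75, 78], [73, 73, 74], [82, 80, 82], [86, 88, 89], [100, 103, 103]]
[[83, 83, 85], [76, 75, 79], [49, 46, 50], [44, 44, 45], [39, 38, 71], [9, 14, 115], [9, 9, 81], [14, 23, 72], [16, 18, 68], [9, 11, 64], [11, 12, 65], [18, 21, 67], [10, 15, 65], [14, 17, 86]] [[33, 39, 183], [35, 46, 186], [37, 45, 184], [31, 39, 183], [29, 39, 184], [26, 34, 182], [60, 59, 124], [48, 50, 50], [19, 19, 21], [21, 22, 17], [12, 14, 15]]
[array([ 473.47020234, -302.23908481]), array([ 471.69303276, -303.07148028]), array([ 469.90877604, -303.90719525])]
```

```bash
python3 -m jog '[[0,-0.0003,0,-10,0,0],[0,-0.0007,0.0001,-20,0,0],[0,-0.001,0.0003,-30,0,0],[0,-0.0013,0.0005,-40,0,0],[0,-0.0013,0.0005,-40,0,0]]'
```

```text
time_s: 6.92
position: [472.6, -300.7, 135.4]
orientation: [0.352, 0.617, 0.348, -0.612]
wrist_force: [-2.6, 4.5, 5.9]
width: 21.2
```

```bash
python3 -m jog '[[0,-0.0003,0,-10,0,0],[0,-0.0007,0.0001,-20,0,0],[0,-0.001,0.0003,-30,0,0],[0,-0.0013,0.0005,-40,0,0],[0,-0.0014,0.0006,-45,0,0],[0,-0.0014,0.0006,-45,0,0]]'
python3 - <<'E'
from h import *
print(rot().as_matrix().round(3),sensors.state()['qpos'])
c=snap('scene','s3')
im=cv2.imread('pics/s3.png')[150:300,80:300];cv2.imwrite('pics/s3c.png',cv2.resize(im,None,fx=3,fy=3))
E
```

```text
time_s: 7.68
position: [470.2, -300.0, 135.4]
orientation: [0.561, 0.434, 0.557, -0.433]
wrist_force: [-4.1, 3.2, 6.6]
width: 21.3
[[ 0.006  0.969  0.248]
 [-0.001  0.248 -0.969]
 [-1.     0.006  0.003]] [-0.70060307  0.4427996  -0.26365309  0.85880629  0.00295899  0.61915432]
```

View pics/s3c.png

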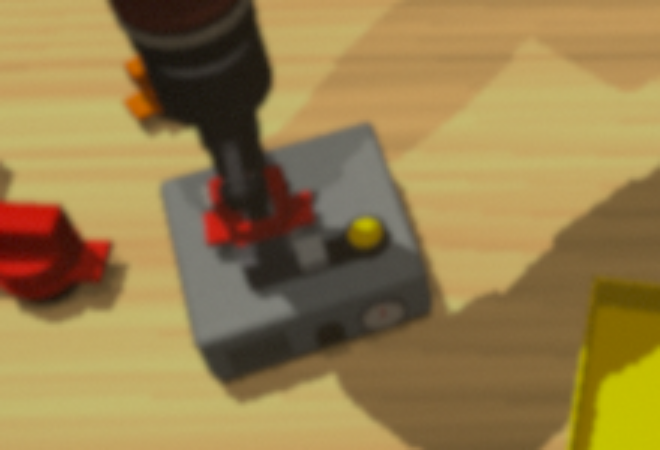

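The ears (210–310, 215) now stand clear of the hooks and the turn is about 85°. Now I'll lift.

```bash
python3 -m jog '[[-0.004,0,0,0,0,0],[-0.01,0,0,0,0,0],[-0.018,0,0,0,0,0],[-0.03,0,0,0,0,0],[-0.05,0,0,0,0,0],[-0.075,0,0,0,0,0],[-0.09,0,0,0,0,0],[-0.09,0,0,0,0,0]]'
python3 - <<'E'
from h import *
s=sensors.state();R_=rot().as_matrix();t=np.array([611,4,s['position'][2]]);print(s['wrist_force'],s['position'],R_.T@(t-s['position']),R_.round(3))
E
```

```text
time_s: 8.72
position: [470.2, -300.4, 226.6]
orientation: [0.561, 0.435, 0.556, -0.433]
wrist_force: [0.3, -1.3, -2.7]
width: 21.3
[ 0.31018446 -1.26285665 -2.67262669] [ 470.24327296 -300.39860709  226.61717758] [ 2.31165655e-01  2.11727456e+02 -2.60081524e+02] [[ 0.008  0.969  0.248]
 [-0.003  0.248 -0.969]
 [-1.     0.007  0.005]]
```

```bash
python3 -m jog '[[0,0.02,-0.025,0,0,0],[0,0.06,-0.072,0,0,0],[0,0.097,-0.118,0,0,0],[0,0.133,-0.164,0,0,0],[0,0.168,-0.208,0,0,0],[0,0.195,-0.240,0,0,0],[0,0.208,-0.256,0,0,0],[0,0.2117,-0.26,0,0,0]]'
python3 -m jog '[[0,0,0,0,0,0],[0,0,0,0,0,0]]'
python3 - <<'E'
from h import *
c=snap('wrist','w4');b=snap('scene','s4');s=sensors.state();print(s['position'],s['wrist_force'],rot().as_matrix().round(4))
im=cv2.imread('pics/w4.png');S=cv2.imread('pics/s4.png')[150:360,130:410]
cv2.imwrite('pics/both4.png',np.hstack([cv2.resize(im,(400,300)),cv2.resize(S,(400,300))]))
E
```

```text
time_s: 9.72
position: [610.8, 4.6, 226.0]
orientation: [0.561, 0.434, 0.556, -0.433]
wrist_force: [-0.5, -0.4, -2.4]
width: 21.0
time_s: 9.98
position: [610.4, 3.3, 225.9]
orientation: [0.561, 0.434, 0.556, -0.433]
wrist_force: [0.2, 0.2, -2.1]
width: 21.1
[610.5670492    3.47282012 226.07439566] [ 0.31282513 -0.61868973 -1.6973629 ] [[ 0.0066  0.9689  0.2473]
 [-0.0031  0.2473 -0.9689]
 [-1.      0.0056  0.0047]]
```

View pics/both4.png

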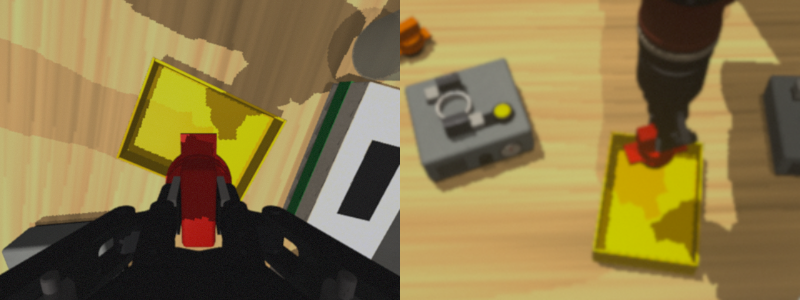

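The filter is held upright over the tub, and the wrist view shows the tub clear below it. Now I'll lower it, slowly at the end.

```bash
python3 -m jog '[[0.03,0,0,0,0,0],[0.07,0,0,0,0,0],[0.11,0,0,0,0,0],[0.135,0,0,0,0,0],[0.147,0,0,0,0,0],[0.150,0,0,0,0,0],[0.152,0,0,0,0,0],[0.152,0,0,0,0,0]]'
python3 -m jog '[[0.001,0,0,0,0,0],[0.002,0,0,0,0,0],[0.002,0,0,0,0,0]]'
```

```text
time_s: 11.08
position: [612.1, 2.9, 74.9]
orientation: [0.561, 0.435, 0.555, -0.433]
wrist_force: [-0.1, 0.2, -1.8]
width: 21.5
time_s: 11.45
position: [612.1, 3.0, 72.9]
orientation: [0.561, 0.435, 0.556, -0.433]
wrist_force: [1.1, -0.8, -1.1]
width: 21.6
```

```bash
python3 -m jog '[[0.001,0,0,0,0,0],[0.0015,0,0,0,0,0],[0.002,0,0,0,0,0],[0.002,0,0,0,0,0]]'; python3 -m jog '[[0.0005,0,0,0,0,0],[0.001,0,0,0,0,0],[0.001,0,0,0,0,0]]'; python3 -m jog '[[0.0005,0,0,0,0,0],[0.0005,0,0,0,0,0]]'
```

```text
time_s: 11.95
position: [612.1, 2.9, 70.9]
orientation: [0.561, 0.435, 0.556, -0.433]
wrist_force: [-0.3, 0.7, -1.9]
width: 21.3
time_s: 12.32
position: [612.1, 2.9, 69.8]
orientation: [0.561, 0.435, 0.556, -0.433]
wrist_force: [-0.2, 0.3, -1.4]
width: 21.5
time_s: 12.58
position: [612.2, 2.9, 69.5]
orientation: [0.561, 0.435, 0.555, -0.433]
wrist_force: [-1.8, -0.5, 1.5]
width: 21.3
```

The filter is touching the tub floor: the load went from -1.8 to +1.5 N at the expected height. I'll release and rise.

```bash
python3 -m jog '[[0,0,0,0,0,0],[0,0,0,0,0,0],[0,0,0,0,0,0],[0,0,0,0,0,0]]' 0.05
python3 -m jog '[[-0.02,0,0,0,0,0],[-0.06,0,0,0,0,0],[-0.11,0,0,0,0,0],[-0.16,0,0,0,0,0],[-0.2,0,0,0,0,0],[-0.2,0,0,0,0,0],[-0.2,0,0,0,0,0]]'
python3 - <<'E'
from h import *
c=snap('wrist','w5');b=snap('scene','s5')
im=cv2.imread('pics/w5.png');S=cv2.imread('pics/s5.png')[150:360,130:410]
cv2.imwrite('pics/both5.png',np.hstack([cv2.resize(im,(400,300)),cv2.resize(S,(400,300))]))
E
```

```text
time_s: 13.08
position: [612.2, 2.9, 69.5]
orientation: [0.561, 0.435, 0.555, -0.433]
wrist_force: [0.6, -0.9, -0.6]
width: 49.9
time_s: 13.95
position: [610.3, 3.6, 268.8]
orientation: [0.561, 0.434, 0.556, -0.433]
wrist_force: [-0.3, -0.4, -0.2]
width: 50.2
```

View pics/both5.png

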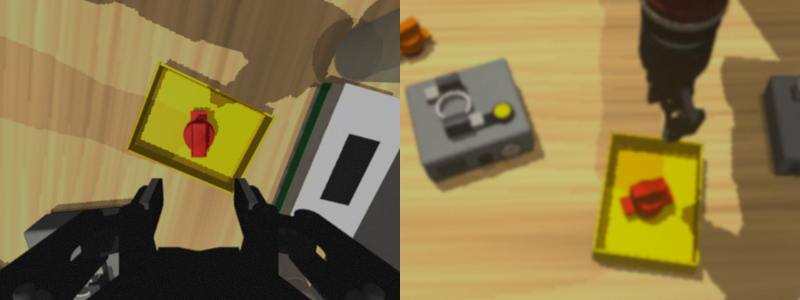

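The filter stands upright in the tub: wrist crop (200,135), scene crop (650,198). The gripper is clear, and the pump's mount is empty.

```bash
python3 -c "
from bench import order;print(order.sign_off())"
```

```text
the job is handed in; nothing more can be done
None
```

The red filter is off its pump and standing upright near the middle of the yellow tub, and the job is handed in (about 14 s of robot time).

- **Button:** I pressed it to its firm stop, about 14 mm down; the wrist force was 24 N there.
- **Twist and lift:** I turned the filter about 85° anti-clockwise in its mount, with side forces of about 5 N or less, and lifted it straight off.
- **Setting down:** It touched the tub floor at the expected height with about 3 N, then I released it.

**Last checks:** The final pictures show the filter upright in the tub, the red pump's mount empty and the gripper well clear. I never went near the white, orange or larger red filters.

**What disagreed:**
- My estimates of the filter's axis differed by up to 6 mm along its bar. I used the bar-end value, and the low turning forces supported it.
- When the gripper closed, the fingertips pressed on the filter's body with 16 N. I relieved that before turning.

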